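# Fit the dough tool to the food processor

## Task

Fit the dough tool (the pale grey plastic hub with one long and one short arm and a bar grip on top) onto the drive shaft of the food-processor base: lower it over the shaft until it rests on the shaft's key, turn it gently until its keyway drops over the key, and leave it fully home, flat on the base, and let go. Never force it down onto the key or knock it against the shaft (30 N is too much), and leave the other kitchen things where they are.

Things in the scene. Friction and masses are not known exactly. Their poses are not given: they have to be found in the camera images.
- hub: Dough tool, pale grey plastic, loose, about 0.16 kg, standing upright. Hub 50 mm diameter, 56 mm high, a grip bar on top (86 mm in all). Two arms 10 mm thick, 5 to 17 mm above the underside: the long one reaches 62 mm from the axis along its -x, the short one 42 mm along +x. Origin: underside centre, z up. At the start the long arm points within 41 degrees of world -x.
- grip (a point): On the tool's axis inside its flat grip bar, 78 mm above the underside: 22 mm above the hub's shoulder, 8 mm under the bar's top. The bar is 44 mm long (tool's y), 16 mm thick (tool's x), 30 mm high: grip across the thickness.
- bore (a point): Centre of the bore's mouth in the tool's underside, same point and axes as the tool's origin. Blind bore 17.8 mm in diameter, 50 mm deep, with one keyway along its whole depth, 7.8 mm wide, reaching 20 mm from the axis, on the long arm's side (-x).
- machine: White food-processor motor base, fixed, 210 x 190 mm; on top a round aluminium platform, 148 mm diameter, its face 100 mm above the worktop. Origin: underside centre, below the shaft's axis. Its front (the side with the control knob) is its -x; yaw within 18 degrees of the world's.
- seat (a point): Centre of the platform's face, on the shaft's axis, where the tool's underside must come to lie; axes as the machine. The steel drive shaft, 16 mm diameter, rises 46 mm from here, its top 4 mm tapering to 10 mm.
- keytop (a point): On the shaft's axis at the height of the key's top, 14 mm above the platform: the tool's underside stops here until its keyway meets the key to about 4 degrees. Key: 6 mm wide, reaching 17 mm from the axis, platform to here. Its direction is not measured (axes as the machine): anywhere within 46 degrees of the machine's front, -x. The shaft is stiff (0.8 N m) and stays put under a light turn.
- spindle: Bystander: disc spindle, pale grey plastic, no arms, 60 mm foot, 70 mm high. Origin: underside centre.
- jar: Bystander: glass jar, 60 mm diameter, 85 mm high. Origin: underside centre.
- mug: Bystander: white mug, 76 mm diameter, 90 mm high. Origin: underside centre.
- soap: Bystander: clear soap bottle, 56 mm diameter, 150 mm high. Origin: underside centre.
- bowl: Bystander: white bowl, 170 mm diameter, 80 mm high. Origin: underside centre.
- sponge: Bystander: sponge block, 75 x 110 x 30 mm. Origin: underside centre.
Not all that is in view belongs to the job. What is shaped like the hub but brown, green or orange is not meant.

How it is judged (in metres and radians):
On the way:
1. the tool is over the shaft, upright, not yet home (underside 5 to 42 mm above the platform) (horizontal distance between hub and seat below 0.005 m and z of hub in the frame of seat between 0.005 and 0.042 m and angle between hub's own z axis and vertical below 0.2 rad), for 0.2 s.
At the end, for the whole second after the job is handed in: The dough tool is on the shaft with its keyway over the key, its underside within 2.5 mm of the platform, its axis within 4 mm of the shaft's and upright within 0.06 rad, released and at rest (z of hub in the frame of seat between -0.003 and 0.0025 m and horizontal distance between hub and seat below 0.004 m and angle between hub's own z axis and vertical below 0.06 rad and linear speed of hub below 0.02 m/s and angular speed of hub below 0.1 rad/s); the robot touches nothing.
It fails at once if the dough tool, not yet home (underside over 5 mm above the platform), is pressed or knocked against shaft, key or machine with more than 30 N (contact force between hub and machine above 30 N and z of hub in the frame of seat above 0.005 m).
It fails at once if a bystander is moved by more than 30 mm (distance of any of spindle, jar, mug, soap, bowl, sponge from where it was at the start of the episode above 0.03 m).
It also fails if it takes over 72 s, if anything falls off the work surface, if the arm or the gripper's body presses on something with over 40 N, if the wrist force passes 120 N, or if a joint passes its speed limit or range.

## Robot

A 6-joint arm with a two-finger parallel gripper is mounted at the origin on the work surface. World frame = base frame: x ahead of the robot, y to its left, z up, the work surface at z = 0. Lengths are in mm, angles in rad, forces in N, time in s.
With the tool pointing down it reaches from about 300 to 775 mm from the base axis. Payload 14.6 kg.
Tool frame: the origin (TCP) lies between the finger pads; the fingertips stand manip.tip_reach ahead of it and the grasp point (between the pads) lies 5 mm behind it (manip.tip_reach is the distance from the TCP to the fingertips, in mm); z points along the fingers, y is the line along which they close (so a half turn about z gives the same grasp; the last joint's range is limited). The gripper opens to 94 mm and grips with 3 to 60 N. Pads are 16 mm wide; open, the fingers measure 119 mm over their backs; the gripper's body (75 mm by 177 mm) begins 78 mm behind the grasp point.
Start: joints at [1.222, 0.3, 1.521, -0, 1.321, -0.067], TCP at [152.944, 528.297, 219.446] pointing down, gripper open.
Joint ranges: [-3.03, 3.03], [-0.79, 2.21], [0.23, 2.52], [-1.04, 4.18], [0, 3.07], [-2.55, 2.55]. Speed limits (rad/s): [2.22, 2.22, 2.57, 3.14, 3.14, 3.14].

## Interface

Orientations are given as [roll, pitch, yaw] about the fixed x, y, z axes, in that order (R = Rz(yaw) Ry(pitch) Rx(roll)).
In Python, from cell import manip gives the robot as it stands. The module is installed in compiled form; this text tells all that it offers.
- The arm moves only by the shell command python3 -m creep 'ROWS' [FORCE]. ROWS is JSON, a list of rows, each a list of 3 entries, a list of its own where there are three numbers: the opening, from -1 (shut) to 1 (fully open), then the shift along the tool's x, y, z in cm, then the turn about the tool's z in units of 5 degrees (1.0 is 5 degrees). In form: [[grip, [tx, ty, tz], roll], ...]. A call has 1 to 12 rows; each row is the pose to reach, as a shift and turn from the pose commanded when the call began, along the tool's axes at that moment; what a row does not reach only later rows make up. A row lasts 1/10 s, in which the tool goes at most 50 mm and 8.59 degrees, less where a joint would pass 70% of its speed; a pose out of reach is approached as far as the arm can. A call with a gripper value outside its range is refused whole. The fingers move at their own pace and stop on an object; FORCE is the grip in N (left out, the last holds). Time passes only in rows, so rows that repeat a pose let the fingers close. It gives the time, the measured TCP pose, the force, the opening and the grip force at its end, in the units of the state.
- manip.read_state(): the state, without advancing time (a new reading comes with each control period).
- manip.camera(name): name is "side" or "top"; returns the picture (420x560x3 uint8, red, green, blue); there is no depth.
- manip.camera_params(name): a dict with "fovy" (degrees; the focal length in pixels is half the picture's height over the tangent of half this angle, whatever the lens; pixels are square), "cx", "cy" (the principal point, pixels), "k1" (the pictures are not rectified: a ray, as slopes to the right and down, at radius r is drawn at 1 + k1 r^2 times it, then the intrinsics apply), "origin" and "attitude" of the camera in the world. Camera axes: x right, y down, z forward; pixel columns grow to the right and rows downward; lengths in mm; the calibration is good to about 2 mm. A picture is of the moment at which its call begins. camera_params takes no time and is no camera call.
- manip.sign_off(): hands the job in; it is judged then, once.
The state is a dict: "clock": time; "joints": joint angles; "qd": joint speeds; "effort": joint torques, N m; "eef_pos": TCP position; "eef_rot": TCP orientation; "wrist_force": force on the tool from outside, world axes, zero at the start; "moment": the same for the moment, N m; "finger_gap": finger opening in mm; "finger_force": force on a finger pad.
Only numpy, scipy, OpenCV 4.12 (cv2) and the standard library are available. Lean on these libraries where they do the work, as an engineer would, in place of code of your own. Each camera call takes 0.05 s, during which the arm holds its last target. There are 200 camera calls.

## Working session

There is one attempt and no reset: what is moved stays moved. The work goes in short steps, Python scripts to look and compute and a shell command to move; the robot and the scene stay as the last step left them, time stands still between calls to the robot, and variables do not carry over. Pictures are saved under pics/ and viewed, at most 10 in all, crops included, and the job is handed in when it is done.

```bash
mkdir -p pics
cat > h.py <<'E'
import numpy as np, cv2
from cell import manip
from scipy.spatial.transform import Rotation as R
def cam(n):
    p=manip.camera_params(n); f=210/np.tan(np.radians(p['fovy'])/2)
    a=np.array(p['attitude'],float)
    M=a if a.shape==(3,3) else R.from_euler('xyz',a).as_matrix()
    K=np.array([[f,0,p['cx']],[0,f,p['cy']],[0,0,1]]);return K,np.array([p['k1'],0,0,0,0.]),M,np.array(p['origin'],float)
def ray(n,u,v):
    K,d,M,o=cam(n); q=cv2.undistortPoints(np.array([[[u,v]]],float),K,d)[0,0]
    return o,M@np.array([q[0],q[1],1])
def onz(n,u,v,z):
    o,r=ray(n,u,v); return o+r*(z-o[2])/r[2]
def proj(n,P):
    K,d,M,o=cam(n); P=np.atleast_2d(P).astype(float)
    return cv2.projectPoints((P-o)@M,np.zeros(3),np.zeros(3),K,d)[0][:,0]
def snap(n,f):
    i=manip.camera(n); cv2.imwrite('pics/'+f,i[:,:,::-1]); return i
E
python3 - <<'E'
from h import *
for n in('top','side'):
    snap(n,n+'0.png'); print(manip.camera_params(n))
print(manip.read_state(),manip.tip_reach)
E
```

```text
{'fovy': 42.1182149897089, 'cx': 272.9370907046765, 'cy': 211.26082102887372, 'k1': -0.13677670672659173, 'origin': array([ 370.26802343,  106.84708971, 1579.94539827]), 'attitude': array([-3.04228766,  0.02177386, -1.58308935])}
{'fovy': 54.37302620728801, 'cx': 278.99582246193694, 'cy': 209.64478561061946, 'k1': -0.028687323959882632, 'origin': array([340.17549606, 780.73394762, 617.78193951]), 'attitude': array([-2.22787958,  0.00952959, -2.86979321])}
{'clock': 0.1, 'joints': array([ 1.22240795e+00,  3.00381172e-01,  1.52151515e+00,  3.93273979e-05,
        1.32070359e+00, -6.66057344e-02]), 'qd': array([-0.00012234, -0.0012938 , -0.00133332,  0.00029055,  0.00058264,
        0.00047292]), 'effort': array([ 2.26050843e-04, -5.32631850e+01, -3.53291309e+01,  7.08915596e-02,
        2.34729314e-02, -6.94954247e-05]), 'eef_pos': array([152.85871641, 528.10226581, 218.96354227]), 'eef_rot': array([-3.14059016e+00, -1.05049465e-04,  2.85980021e+00]), 'wrist_force': array([ 0.74682473, -0.88057787, -0.42068093]), 'moment': array([ 0.01224852, -0.00550551, -0.09267607]), 'finger_force': 0.0, 'finger_gap': 94.30361760341124} 14.0
```

View pics/top0.png

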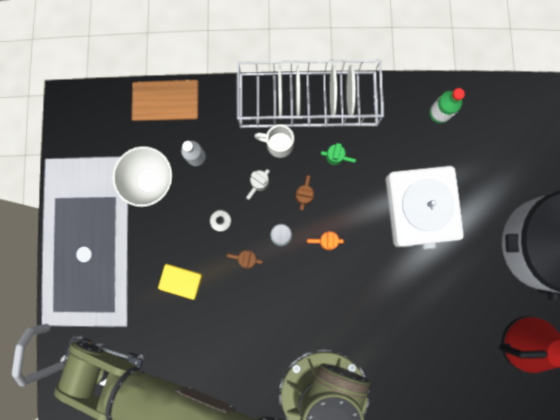

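View pics/side0.png

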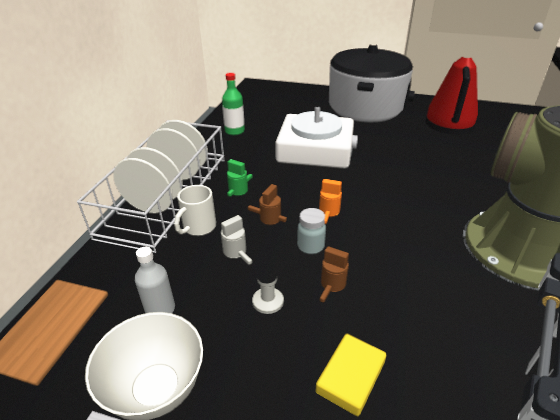

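Pale grey candidates are the armed tool at top (259,180) / side (234,238), and the armless spindle at top (220,221) / side (268,298). The tool is the one with two arms and a grip bar. The brown, green and orange ones are decoys. I'll confirm it in an enlarged crop, with the machine alongside.

Run:
```python
from h import *
t=cv2.imread('pics/top0.png'); s=cv2.imread('pics/side0.png')
c=lambda im,x,y,w,h,W,H: cv2.resize(im[y:y+h,x:x+w],(W,H),interpolation=cv2.INTER_CUBIC)
a=c(t,230,155,60,60,400,300*0+300) if 0 else c(t,225,155,64,48,400,300)
b=c(s,205,205,64,48,400,300)
d=c(t,380,160,96,96*3//4+18,400,300) if 0 else c(t,374,162,112,84,400,300)
e=c(s,270,95,96,72,400,300)
cv2.imwrite('pics/crop0.png',np.vstack([np.hstack([a,b]),np.hstack([d,e])]))
for n,u,v,z in(('top',259,180,86),('top',431,204,146),('side',318,108,146)): print(onz(n,u,v,z))
```

```text
[607.18472183 175.12143992  86.        ]
[ 526.8734122  -284.56854312  146.        ]
[ 528.14684363 -282.33262053  146.        ]
```

View pics/crop0.png

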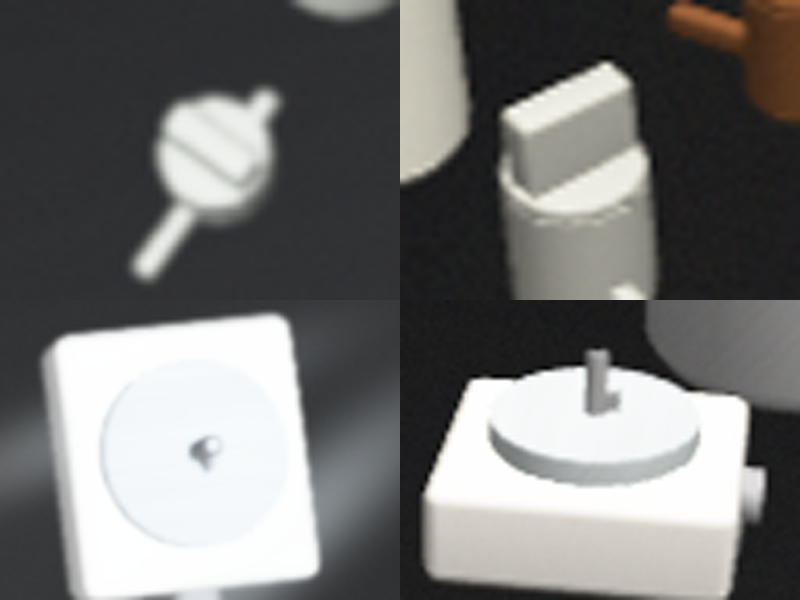

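The crop confirms the pale grey two-armed tool, with its long arm tip near (248,198) in top. The platform, shaft and key are visible, and the key points roughly to the front (down in top). Next I measure.

```bash
cat > m.py <<'E'
from h import *
t=cv2.imread('pics/top0.png'); g=t.max(2).astype(int)
# hub mask
m=np.zeros(g.shape,np.uint8); m[160:205,238:278]=(g[160:205,238:278]>120)
n,l,st,ce=cv2.connectedComponentsWithStats(m); k=l[180,259]; vs,us=np.nonzero(l==k)
P=np.array([onz('top',u,v,17)[:2] for u,v in zip(us,vs)])
c=np.array([607,175.]) 
tip=np.array([onz('top',248.2,198.2,17)[:2],onz('top',268.2,170.5,17)[:2]]);print('tips',tip)
far=P[np.linalg.norm(P-onz('top',259,181,30)[:2],axis=1)>38]; print(len(P),len(far))
L=far[far[:,0]<600]; S=far[far[:,0]>600]; print(len(L),len(S),L.mean(0),S.mean(0))
d=(L.mean(0)-S.mean(0)); print('long arm dir deg',np.degrees(np.arctan2(d[1],d[0])))
d/=np.linalg.norm(d)
e=[(P@d).max(),(P@d).min()]; print('extent',e[0]-e[1]); a=e[0]-62; b=e[1]+42
nrm=np.array([-d[1],d[0]]); off=np.r_[L@nrm,S@nrm].mean(); print('axis from arms',d*(a+b)/2+nrm*off)
# side bar
q=[(502,115),(612,65),(632,85),(527,130)]
Q=np.array([onz('side',205+(u-400)*.16,205+v*.16,86)[:2] for u,v in q]);print('bar',Q.round(1).tolist(),Q.mean(0)); w=Q[1]-Q[0];w2=Q[2]-Q[3];print([np.degrees(np.arctan2(*x[::-1])) for x in(w,w2)],np.linalg.norm(w))
# platform
hsv=cv2.cvtColor(t,cv2.COLOR_BGR2HSV); print(t[204,415],t[180,395],t[204,445],t[225,420])
sat=((t[:,:,0].astype(int)-t[:,:,2])>5).astype(np.uint8); r=np.zeros_like(sat); r[165:245,390:468]=sat[165:245,390:468]
cs=cv2.findContours(r,cv2.RETR_EXTERNAL,cv2.CHAIN_APPROX_NONE)[0]; cc=max(cs,key=cv2.contourArea); E=cv2.fitEllipse(cv2.convexHull(cc)); print(E)
s=onz('top',*E[0],100); print('seat',s)
print('proj top',proj('top',[[*s[:2],z] for z in(100,114,146)]),'side',proj('side',[[*s[:2],z] for z in(100,114,146)]))
print(g[196:216,424:440])
E
python3 m.py
```

```text
tips [[565.41539564 210.03549276]
 [645.62132359 151.26716251]]
360 42
33 9 [574.52079867 206.85832074] [645.83198916 154.10739418]
long arm dir deg 143.50860832541406
extent 103.20641897560017
axis from arms [614.85673379 177.02067623]
bar [[631.8, 192.7], [606.0, 158.6], [595.9, 167.0], [621.1, 197.7]] [613.69791558 178.99587345]
[np.float64(-127.14949658260711), np.float64(-129.27422642015034)] 42.786438009754484
[251 249 245] [255 254 254] [251 249 246] [250 247 243]
((427.345947265625, 204.54141235351562), (51.590003967285156, 52.06947708129883), 130.64279174804688)
seat [ 530.54194085 -286.85411631  100.        ]
proj top [[427.34594726 204.54141235]
 [428.6688174  203.9687212 ]
 [431.78550351 202.61894854]] side [[316.72162859 122.37711297]
 [316.94698112 117.8533866 ]
 [317.47341148 107.26704859]]
[[251 251 251 251 251 251 251 251 251 251 251 251 251 251 251 252]
 [251 251 251 251 251 251 251 252 252 252 252 252 252 252 252 252]
 [252 252 252 252 252 252 252 251 251 251 252 252 252 252 252 252]
 [252 252 252 252 252 251 249 247 246 247 248 250 251 252 252 252]
 [251 251 251 2
[... 357 characters left out ...]
 205 228 243 249 251 251 251]
 [251 251 246 226 197 176 158 167 196 225 243 250 251 251 251 251]
 [251 251 250 246 238 222 183 178 209 230 245 251 251 252 252 252]
 [251 251 251 250 249 243 220 191 211 235 247 251 252 252 252 252]
 [251 251 251 251 251 250 240 219 224 242 249 251 252 252 252 252]
 [251 251 251 251 251 251 248 242 244 249 251 251 251 251 251 251]
 [251 251 251 251 251 251 251 250 250 251 251 251 251 251 251 251]
 [251 251 251 251 251 251 251 251 251 251 251 251 251 251 251 251]
 [250 250 250 250 250 250 251 250 250 250 250 251 251 251 251 251]
 [250 250 250 250 250 250 251 251 251 251 251 251 251 251 251 251]
 [250 250 250 250 250 250 251 251 251 251 251 251 251 251 251 251]]
```

```bash
cat > go.py <<'E'
import sys
from h import *
def go(x,y,z,yaw=None):
    s=manip.read_state(); M=R.from_euler('xyz',s['eef_rot']).as_matrix()
    d=M.T@(np.array([x,y,z])-s['eef_pos'])/10
    yw=np.degrees(s['eef_rot'][2]); r=0 if yaw is None else -((yaw-yw+180)%360-180)/5
    print('at',s['eef_pos'].round(1),round(yw,1),'t',round(s['clock'],1),'F',s['wrist_force'].round(1),'gap',round(s['finger_gap'],1)); print('shift',d.round(2),'roll',round(r,2))
if __name__=='__main__': go(*map(float,sys.argv[1:]))
E
python3 - <<'E'
from h import *
s=np.array([530.5,-286.9])
for n,u,v in(('top',431.3,209),('top',431,208.5),('side',322.5,119),('side',322.1,118)):
    d=onz(n,u,v,114)[:2]-s; print(n,d.round(1),np.degrees(np.arctan2(d[1],d[0]))%360)
for a in(190,200,207,215): print(a,proj('side',[[s[0]+17*np.cos(np.radians(a)),s[1]+17*np.sin(np.radians(a)),z] for z in(100,114)]).round(1).tolist(),proj('top',[[s[0]+17*np.cos(np.radians(a)),s[1]+17*np.sin(np.radians(a)),z] for z in(114,)]).round(1).tolist())
g=cv2.imread('pics/side0.png').max(2); print(g[112:126,310:328])
E
python3 go.py 614 178 215 52.7
```

```text
top [-13.8  -6.7] 205.74515991398187
top [-12.4  -5.9] 205.33621650683054
side [-16.6   3.5] 168.1854955328319
side [-14.3  -2.7] 190.6356833548998
190 [[322.7, 122.6], [323.0, 118.1]] [[430.0, 210.1]]
200 [[322.6, 122.1], [322.9, 117.6]] [[431.0, 209.8]]
207 [[322.5, 121.8], [322.7, 117.3]] [[431.7, 209.5]]
215 [[322.2, 121.5], [322.4, 117.0]] [[432.4, 209.0]]
[[243 243 248 250 207 113 136 153 159 185 231 243 239 233 232 231 207 181]
 [249 249 250 250 207 114 135 153 158 190 240 249 249 249 250 250 246 242]
 [249 249 250 250 211 115 137 152 158 189 240 249 249 249 250 249 249 249]
 [249 250 250 250 210 117 139 153 158 207 244 249 249 249 250 249 249 249]
 [249 249 250 245 190 119 140 154 155 198 232 239 235 244 250 250 249 249]
 [250 250 250 242 180 121 141 154 156 173 187 180 201 241 250 249 249 249]
 [250 250 250 242 180 123 143 153 156 154 154 150 190 241 249 249 249 249]
 [250 250 250 242 181 124 143 155 153 150 149 150 176 237 249 249 249 249]
 [250 250 250 241 180 124 144 155 153 149 150 150 203 243 249 249 248 249]
 [250 250 250 241 180 127 147 153 153 166 191 200 216 242 249 248 249 248]
 [250 250 250 248 233 189 172 191 200 229 243 244 244 247 249 248 248 248]
 [250 250 249 249 248 244 242 244 244 247 249 249 249 249 248 248 248 248]
 [250 250 249 249 249 249 249 249 249 249 249 249 249 248 248 248 248 248]
 [250 249 249 249 249 249 249 249 248 249 249 249 248 248 248 248 248 247]]
at [152.9 528.1 219. ] 163.9 t 0.1 F [ 0.7 -0.9 -0.4] gap 94.3
shift [-54.03 -20.81   0.41] roll 22.23
```

```bash
python3 -m creep '[[0.1,[-5,-2,0],1.7],[0.1,[-10,-4,0],3.4],[0.1,[-15,-6,0],5.1],[0.1,[-20,-8,0],6.8],[0.1,[-25,-10,0],8.5],[0.1,[-30,-12,0.1],10.2],[0.1,[-35,-13.5,0.2],11.9],[0.1,[-40,-15.5,0.3],13.6],[0.1,[-44,-17,0.4],15.3],[0.1,[-48,-18.5,0.4],17],[0.1,[-51,-19.7,0.4],18.7],[0.1,[-54,-20.8,0.4],20.4]]' 25; python3 go.py 614 178 215 52.7
```

```text
clock: 1.3
eef_pos: [615.5, 175.9, 214.7]
eef_rot: [-3.141, 0.001, 1.072]
wrist_force: [-0.3, 0.1, 0.0]
finger_gap: 51.5
finger_force: 0.0
at [615.5 175.9 214.7] 61.4 t 1.3 F [-0.3  0.1  0. ] gap 51.5
shift [ 0.11 -0.23 -0.03] roll 1.74
```

```bash
python3 -m creep '[[0.1,[0.1,-0.2,1],1.0],[0.1,[0.1,-0.2,4],1.75],[0.1,[0.1,-0.2,8],1.75],[0.1,[0.1,-0.2,10],1.75],[0.1,[0.1,-0.2,10],1.75]]'
python3 - <<'E'
from h import *
from go import go
go(614,178,76,52.7)
s=snap('side','side1.png'); t=snap('top','top1.png')
a=cv2.resize(s[150:270,170:330],(640,480))[:,:,::-1]; cv2.imwrite('pics/c1.png',a)
E
```

```text
clock: 1.8
eef_pos: [611.0, 179.8, 112.0]
eef_rot: [-3.138, 0.005, 0.927]
wrist_force: [-0.5, -0.6, 0.5]
finger_gap: 51.8
finger_force: 0.0
at [611.  179.8 112. ] 53.1 t 1.8 F [-0.5 -0.6  0.5] gap 51.8
shift [0.06 0.36 3.6 ] roll 0.08
```

View pics/c1.png

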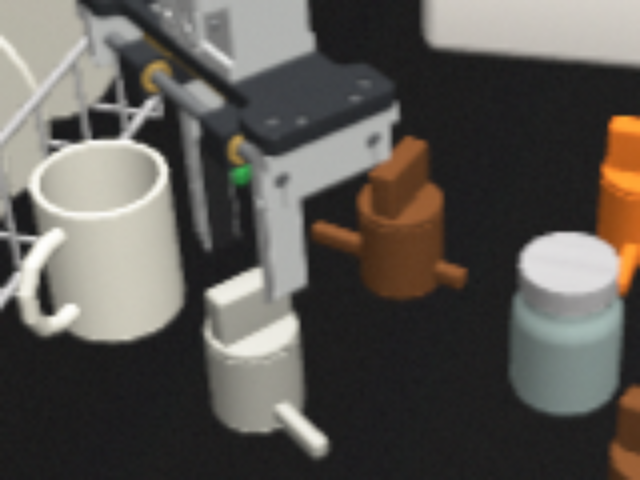

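The two fingers straddle the grip bar (bar at crop (250,300), near finger at (283,290)). Now I centre, lower and close.

```bash
python3 -m creep '[[0.1,[0,0,0],0]]'; python3 go.py 614 178 75.5 52.7
```

```text
clock: 2.0
eef_pos: [613.2, 180.4, 117.2]
eef_rot: [3.14, -0.002, 0.927]
wrist_force: [-0.2, -1.0, -0.4]
finger_gap: 52.1
finger_force: 0.0
at [613.2 180.4 117.2] 53.1 t 2.0 F [-0.2 -1.  -0.4] gap 52.1
shift [-0.15  0.2   4.17] roll 0.08
```

```bash
python3 -m creep '[[0.1,[-0.1,0.1,1.5],0.1],[0.1,[-0.1,0.1,3],0.1],[0.1,[-0.1,0.1,4],0.1],[0.1,[-0.1,0.1,4],0.1],[0.1,[-0.1,0.1,4],0.1],[-0.3,[-0.1,0.1,4],0.1],[-0.7,[-0.1,0.1,4],0.1],[-1,[-0.1,0.1,4],0.1],[-1,[-0.1,0.1,4],0.1],[-1,[-0.1,0.1,4],0.1],[-1,[-0.1,0.1,4],0.1]]' 25;python3 go.py 614 178 260
```

```text
clock: 3.1
eef_pos: [612.6, 178.7, 75.3]
eef_rot: [-3.141, 0.0, 0.918]
wrist_force: [-0.1, 1.0, -1.7]
finger_gap: 15.7
finger_force: 25.0
at [612.6 178.7  75.3] 52.6 t 3.1 F [-0.1  1.  -1.7] gap 15.7
shift [  0.02   0.15 -18.47] roll 0
```

```bash
python3 -m creep '[[-1,[0,0,-0.5],0],[-1,[0,0,-1.5],0],[-1,[0,0,-3],0],[-1,[0,0,-5],0],[-1,[0,0,-7.5],0],[-1,[0,0,-10],0],[-1,[0,0,-12.5],0],[-1,[0,0,-15],0],[-1,[0,0,-17],0],[-1,[0,0,-18],0],[-1,[0,0,-18],0]]' 25;python3 go.py 530.5 -286.9 255 102
```

```text
clock: 4.2
eef_pos: [613.0, 178.8, 257.4]
eef_rot: [3.14, -0.002, 0.918]
wrist_force: [-0.3, -0.3, -2.1]
finger_gap: 16.0
finger_force: 25.0
at [613.  178.8 257.4] 52.6 t 4.2 F [-0.3 -0.3 -2.1] gap 16.0
shift [-42.01  21.73   0.19] roll -9.88
```

```bash
python3 -m creep '[[-1,[-2,1,0],-0.5],[-1,[-6,3,0],-1.4],[-1,[-10,5.1,0],-2.4],[-1,[-14,7.2,0],-3.3],[-1,[-18,9.3,0],-4.3],[-1,[-22,11.4,0],-5.2],[-1,[-26,13.4,0],-6.2],[-1,[-30,15.5,0],-7.1],[-1,[-34,17.6,0],-8.1],[-1,[-38,19.6,0],-9],[-1,[-40.5,21,0],-9.7],[-1,[-42,21.7,0.1],-10.1]]' 25;python3 -m creep '[[-1,[0,0,0],0],[-1,[0,0,0],0],[-1,[0,0,0],0]]'
python3 - <<'E'
from h import *
from go import go
go(530.5,-286.9,255,103)
s=snap('side','side2.png'); t=snap('top','top2.png')
c=lambda im:cv2.resize(im,(800,300) if 0 else (400,400),interpolation=cv2.INTER_CUBIC)[:,:,::-1]
cv2.imwrite('pics/c2.png',np.hstack([c(s[50:150,270:370]),c(t[155:255,380:480])]))
E
```

```text
clock: 5.4
eef_pos: [529.0, -288.9, 253.2]
eef_rot: [-3.14, -0.001, 1.8]
wrist_force: [0.0, 0.2, -1.8]
finger_gap: 15.7
finger_force: 25.0
clock: 5.7
eef_pos: [530.2, -285.7, 254.2]
eef_rot: [-3.141, -0.0, 1.8]
wrist_force: [-0.5, -0.0, -1.2]
finger_gap: 15.9
finger_force: 25.0
at [ 530.2 -285.7  254.2] 103.1 t 5.7 F [-0.5 -0.  -1.2] gap 15.9
shift [-0.12 -0.   -0.08] roll 0.02
```

View pics/c2.png

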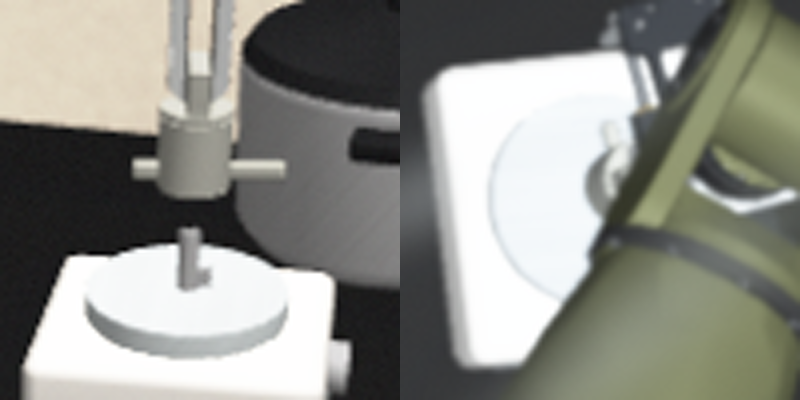

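```bash
cat > cmp.py <<'E'
from h import *
a=np.linspace(0,2*np.pi,360); ci=np.c_[np.cos(a),np.sin(a)]
def meas(f,ft,base=75.3):
    g=cv2.imread('pics/'+f).max(2).astype(float); st=manip.read_state(); p=st['eef_pos']; zb=p[2]-base
    B=proj('side',np.c_[p[:2]+25*ci,np.full(360,zb)]); T=proj('side',np.c_[p[:2]+25*ci,np.full(360,zb+56)])
    print('pred bottom row',B[:,1].max(),'top-back row',T[:,1].min())
    for z in(25,35,45):
        C=proj('side',np.c_[p[:2]+25*ci,np.full(360,zb+z)]); r=int(round(C[C[:,0].argmin(),1]))
        print('row',r,'pred L/R',C[:,0].min().round(2),C[:,0].max().round(2),'pix',g[r,306:332].astype(int))
    c=int(round(B[B[:,1].argmax(),0])); r=int(B[:,1].max()); print('col',c,'rows',r-6,g[r-6:r+6,c].astype(int))
if __name__=='__main__': meas('side2.png','top2.png')
E
python3 cmp.py
```

```text
pred bottom row 99.67788096471878 top-back row 72.77284320413239
row 87 pred L/R 309.23 327.72 pix [ 27  28  29  72  95 101 105 113 121 128 135 138 143 148 152 152 155 155
 154 150 147 122  68  77  92  95]
row 84 pred L/R 309.36 327.95 pix [ 22  28  25  63  90 100 105 111 119 125 133 138 142 146 150 152 154 156
 155 152 149 149 187 143  93  95]
row 80 pred L/R 309.49 328.18 pix [223 223 221 183 134 125 127 142 146 139 143 146 150 152 157 158 161 169
 160 168 172 177 201 160 108  94]
col 319 rows 93 [151 150 150 149 151 151 103  31  28  27  28  28]
```

Run:
```python
from h import *
t=cv2.imread('pics/top0.png').astype(int); s=cv2.imread('pics/side0.png').astype(int)
d=t[:,:,0]-t[:,:,2]
print('L',t[204,396:406].tolist()); print('R',t[204,448:464].tolist()); print('U',t[174:184,427].tolist()); print('D',t[226:240,427].tolist())
# edge fit of platform by radial min-brightness (rim line)
c=np.array([427.5,204.5]); g=cv2.GaussianBlur(t[:,:,2].astype(np.float32),(0,0),.7)
pts=[]
for a in np.radians(np.arange(0,360,4)):
    r=np.arange(23,31,.1); u=(c[0]+r*np.cos(a)).astype(np.float32);v=(c[1]+r*np.sin(a)).astype(np.float32)
    p=cv2.remap(g,u[None],v[None],cv2.INTER_CUBIC)[0]; k=np.gradient(p).argmax(); pts.append((u[k],v[k]))
pts=np.float32(pts); E=cv2.fitEllipse(pts); print(E); print(onz('top',*E[0],100))
print('radii',np.linalg.norm(pts-E[0],axis=1).round(1))
print('side shaft',s[100:112,312:322].max(2))
```

```text
L [[254, 253, 253], [254, 254, 254], [254, 254, 254], [254, 254, 254], [254, 254, 253], [246, 246, 243], [227, 224, 219], [239, 235, 229], [249, 246, 242], [250, 248, 244]]
R [[251, 249, 245], [251, 249, 245], [251, 249, 245], [251, 249, 245], [251, 249, 245], [251, 249, 246], [252, 251, 248], [254, 253, 253], [254, 254, 254], [253, 253, 253], [246, 246, 245], [193, 193, 191], [119, 117, 114], [96, 93, 89], [97, 94, 90], [99, 96, 92]]
U [[255, 254, 254], [255, 254, 254], [254, 254, 254], [254, 254, 254], [253, 252, 250], [251, 249, 245], [251, 249, 245], [251, 249, 246], [251, 250, 246], [251, 249, 246]]
D [[250, 248, 244], [250, 248, 244], [250, 248, 244], [250, 247, 243], [248, 245, 241], [251, 251, 249], [254, 254, 254], [254, 254, 254], [254, 254, 254], [254, 254, 254], [254, 254, 254], [254, 254, 254], [254, 254, 254], [254, 254, 254]]
((427.6942138671875, 204.52005004882812), (52.983001708984375, 53.563926696777344), 132.69581604003906)
[ 530.58756005 -287.82883129  100.        ]
radii [26.5 26.5 26.7 27.  26.4 26.9 26.7 26.6 26.4 26.3 27.  26.5 26.2 27.2
 27.  26.9 27.1 27.4 2
[... 192 characters left out ...]
26.9 27.4 26.2 27.2 27.1 26.2 26.5 26.7 26.4 26.2 26.6 26.5 26.5 26.6
 26.8 26.3 26.8 26.3 26.  26.9 27.  26.7 26.2 26.6 26.6 26.4 26.4 26.3
 26.7 26.9 26.3 27.  26.7 26.5]
side shaft [[ 25  28  30  28  28  26  28  25  28  27]
 [ 28  30  29  27  28  28  27  26  28  28]
 [ 27  28  28  28  30  27  27  28  26  25]
 [ 28  25  29  30  26  29  27  29  28  28]
 [ 29  26  26  26  27  27  27  29  29  26]
 [ 27  28  28  28  29  31  28  27  29  27]
 [ 30  27  29  44  39  28  54  48  29  29]
 [ 29  28  64 113 148 146 156 126  55  28]
 [ 30  28  68 117 156 170 173 143  75  28]
 [ 30  28  65 103 135 154 161 136  79  29]
 [ 26  29  66 105 132 151 156 134  80  27]
 [221 233 176 111 133 151 156 160 173 185]]
```

Run:
```python
from h import *
g=cv2.imread('pics/top2.png').max(2).astype(int); p=np.array([530.2,-285.7]); zb=178.9
a=np.linspace(0,2*np.pi,360); ci=np.c_[np.cos(a),np.sin(a)]
for z in(0,56):
    C=proj('top',np.c_[p+25*ci,np.full(360,zb+z)]); print(z,'min col',C[:,0].min(),'at row',C[C[:,0].argmin(),1],C[:,1].min())
y=np.radians(103.1-90); u=np.array([np.cos(y),np.sin(y)]); n=np.array([-u[1],u[0]])
for z in(5,17): print('short tip',proj('top',[[*(p+42*u+k*n),zb+z] for k in(5,0,-5)]).round(2).tolist())
print(g[183:210,422:442])
# shaft predictions for y=-292 and -288 in top0
for yy in(-288,-292):
    s=np.array([530.5,yy]); B=proj('top',np.c_[s+8*ci,np.full(360,100)]);T=proj('top',np.c_[s+8*ci,np.full(360,142)]);print(yy,'baseL',B[:,0].min(),'topR',T[:,0].max(),'baseD',B[:,1].max(),'topU',T[:,1].min())
```

```text
0 min col 425.2556188626037 at row 200.97322293930245 191.78202058503808
56 min col 430.92859618103495 at row 198.33566156920543 188.78354084171679
short tip [[429.12, 185.96], [430.94, 185.51], [432.76, 185.05]]
short tip [[430.33, 185.29], [432.16, 184.83], [434.0, 184.37]]
[[251 251 251 251 251 251 251 251 251 250 250 250 250 249 244 222 167 130
  117 106]
 [251 251 251 250 250 250 250 250 248 246 246 247 248 247 234 179 116  94
   97  99]
 [250 250 250 250 250 250 249 247 238 229 230 235 244 248 240 184 110  86
   93  97]
 [250 250 250 250 250 250 249 244 226 221 232 234 241 247 244 201 120  86
   89  93]
 [250 250 250 250 250 250 249 240 219 220 234 236 233 243 244 215 137  87
   84  86]
 [250 249 249 249 249 249 248 242 221 216 233 238 234 243 245 224 150  89
   76  78]
 [249 249 250 249 249 250 249 246 230 215 230 238 236 241 243 224 154  90
   72  72]
 [250 250 250 250 250 250 250 248 237 216 224 233 229 227 232 221 162  97
   71  69]
 [250 250 250 250 250 250 250 249 240 213 202 210 216 225 223 201 152  97
   72  69]
 [250 250 250 250 250 250 250 248 238 206 169 190 223 232 
[... 976 characters left out ...]
245 212 155 136 136 138 144 151 129  83  57  55  55  57  65
   96 136]
 [251 251 251 248 230 178 144 138 137 132 117  88  63  55  55  56  59  83
  125 153]
 [251 251 251 250 244 215 161 141 137 123  96  67  56  55  55  57  72 110
  146 162]
 [251 251 251 251 249 238 192 152 136 113  80  59  55  55  55  64  93 135
  159 166]
 [251 251 251 251 251 247 229 186 143 101  67  56  55  56  59  79 118 152
  166 168]
 [251 251 251 251 251 251 246 226 163  96  60  55  54  57  69 101 136 155
  162 165]]
-288 baseL 424.8891479058408 topR 434.75339231605096 baseD 207.44886895120382 topU 199.82479571494812
-292 baseL 426.32215176451876 topR 436.22208651189254 baseD 207.42850846329898 topU 199.8052198103727
```

```bash
python3 -m creep '[[-1,[-0.2,0,1],0],[-1,[-0.5,0,1.5],0],[-1,[-0.5,0,2.1],0],[-1,[-0.5,0,2.6],0],[-1,[-0.5,0,2.6],0],[-1,[-0.5,0,2.6],0],[-1,[-0.5,0,2.6],0]]'
python3 - <<'E'
from h import *
from go import go
go(531,-290.6,221,103); snap('side','side3.png'); snap('top','top3.png')
g=cv2.imread('pics/side3.png'); t=cv2.imread('pics/top3.png')
c=lambda im:cv2.resize(im,(400,400),interpolation=cv2.INTER_CUBIC)
cv2.imwrite('pics/c3.png',np.hstack([c(g[75:135,285:345]),c(t[175:235,400:460])]))
E
```

```text
clock: 6.5
eef_pos: [531.3, -291.6, 228.8]
eef_rot: [3.141, 0.0, 1.8]
wrist_force: [0.1, -0.2, -1.3]
finger_gap: 16.0
finger_force: 25.0
at [ 531.3 -291.6  228.8] 103.1 t 6.5 F [ 0.1 -0.2 -1.3] gap 16.0
shift [ 0.1  -0.    0.78] roll 0.02
```

View pics/c3.png

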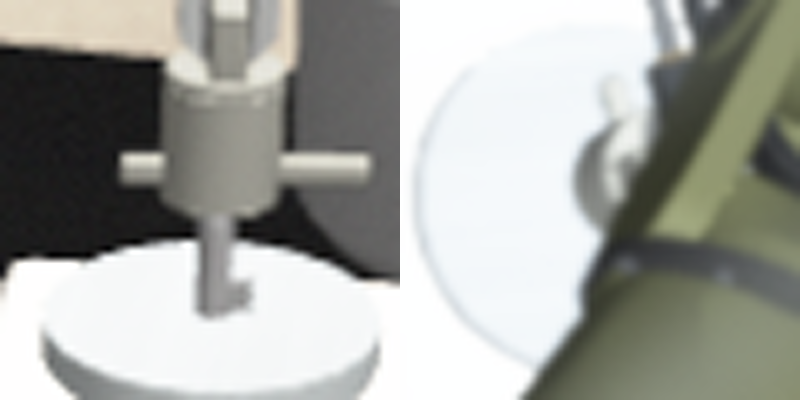

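The side crop shows the hub bottom (220,210) directly over the shaft (214,230). That offset is what perspective predicts. I descend gently.

```bash
python3 -m creep '[[-1,[0.05,0,0.2],0],[-1,[0.05,0,0.4],0],[-1,[0.05,0,0.6],0],[-1,[0.05,0,0.8],0],[-1,[0.05,0,0.8],0],[-1,[0.05,0,0.8],0]]'; python3 -m creep '[[-1,[0,0,0.1],0],[-1,[0,0,0.2],0],[-1,[0,0,0.3],0],[-1,[0,0,0.4],0],[-1,[0,0,0.4],0]]'
```

```text
clock: 7.2
eef_pos: [531.0, -291.1, 220.4]
eef_rot: [-3.141, -0.0, 1.8]
wrist_force: [0.5, -0.1, -2.8]
finger_gap: 16.1
finger_force: 25.0
clock: 7.7
eef_pos: [531.2, -291.2, 216.4]
eef_rot: [3.141, 0.0, 1.8]
wrist_force: [1.0, -0.9, -2.0]
finger_gap: 15.9
finger_force: 25.0
```

It entered over the taper with no force. Continuing to just above the key top (TCP z of about 189).

```bash
python3 -m creep '[[-1,[0,0,0.2],0],[-1,[0,0,0.4],0],[-1,[0,0,0.6],0],[-1,[0,0,0.8],0],[-1,[0,0,1],0],[-1,[0,0,1],0]]'; python3 -m creep '[[-1,[0,0,0.2],0],[-1,[0,0,0.4],0],[-1,[0,0,0.6],0],[-1,[0,0,0.8],0],[-1,[0,0,1],0],[-1,[0,0,1.2],0],[-1,[0,0,1.4],0],[-1,[0,0,1.4],0],[-1,[0,0,1.4],0]]'
```

```text
clock: 8.3
eef_pos: [531.1, -291.1, 206.2]
eef_rot: [3.141, 0.0, 1.8]
wrist_force: [3.8, -1.7, -4.0]
finger_gap: 16.4
finger_force: 25.0
clock: 9.2
eef_pos: [531.1, -291.1, 192.1]
eef_rot: [-3.142, -0.0, 1.8]
wrist_force: [4.1, -3.6, -0.8]
finger_gap: 16.3
finger_force: 25.0
```

```bash
python3 -m creep '[[-1,[-0.05,0.04,0],0],[-1,[-0.05,0.04,0],0],[-1,[-0.05,0.04,0.05],0],[-1,[-0.05,0.04,0.1],0],[-1,[-0.05,0.04,0.15],0],[-1,[-0.05,0.04,0.2],0],[-1,[-0.05,0.04,0.2],0]]'; python3 -m creep '[[-1,[0,0,0.05],0],[-1,[0,0,0.1],0],[-1,[0,0,0.1],0]]'
```

```text
clock: 9.9
eef_pos: [531.4, -291.4, 190.2]
eef_rot: [-3.141, -0.0, 1.8]
wrist_force: [1.3, -0.7, -2.2]
finger_gap: 15.9
finger_force: 25.0
clock: 10.2
eef_pos: [531.5, -291.4, 189.3]
eef_rot: [-3.141, -0.0, 1.8]
wrist_force: [0.1, -0.7, -3.0]
finger_gap: 16.0
finger_force: 25.0
```

Lateral force is gone. I make contact with the key in 0.5 mm steps.

```bash
python3 -m creep '[[-1,[0,0,0.03],0],[-1,[0,0,0.06],0],[-1,[0,0,0.06],0]]'; python3 -m creep '[[-1,[0,0,0.03],0],[-1,[0,0,0.06],0],[-1,[0,0,0.06],0]]'
```

```text
clock: 10.5
eef_pos: [531.5, -291.4, 189.0]
eef_rot: [-3.142, -0.0, 1.8]
wrist_force: [-0.2, 0.7, -1.0]
finger_gap: 16.0
finger_force: 25.0
clock: 10.8
eef_pos: [531.6, -291.5, 188.7]
eef_rot: [3.141, 0.0, 1.8]
wrist_force: [-1.2, 0.9, 4.5]
finger_gap: 16.0
finger_force: 25.0
```

Resting on the key at about 6 N. Turning gently.

```bash
python3 -m creep '[[-1,[0,0,0.02],-0.3],[-1,[0,0,0.02],-0.6],[-1,[0,0,0.02],-0.9],[-1,[0,0,0.02],-1.2],[-1,[0,0,0.02],-1.2]]'; python3 go.py 531 -291 189; python3 -m creep '[[-1,[0,0,0.0],-0.3],[-1,[0,0,0.0],-0.6],[-1,[0,0,0.0],-0.9],[-1,[0,0,0],-0.9]]';  python3 -c "
from h import *
print(manip.read_state()['moment'],manip.read_state()['wrist_force'])"
```

```text
clock: 11.3
eef_pos: [531.6, -291.5, 188.5]
eef_rot: [3.141, 0.0, 1.905]
wrist_force: [-1.2, 1.9, 5.8]
finger_gap: 16.0
finger_force: 25.0
at [ 531.6 -291.5  188.5] 109.2 t 11.3 F [-1.2  1.9  5.8] gap 16.0
shift [ 0.06 -0.04 -0.05] roll 0
clock: 11.7
eef_pos: [531.6, -291.6, 187.8]
eef_rot: [-3.142, 0.0, 1.984]
wrist_force: [0.6, -1.2, -0.6]
finger_gap: 15.9
finger_force: 25.0
[-0.32535265 -0.12506192  0.06267936] [ 0.60522563 -1.17781193 -0.57431311]
```

Force dropped at yaw 113.7°, so the keyway has probably met the key. I lower in small steps.

```bash
python3 -m creep '[[-1,[0,0,0.04],0],[-1,[0,0,0.08],0],[-1,[0,0,0.1],0],[-1,[0,0,0.1],0]]';python3 -c "
from h import *
print(manip.read_state()['moment'])"
```

```text
clock: 12.1
eef_pos: [531.5, -291.6, 186.9]
eef_rot: [-3.141, 0.0, 1.983]
wrist_force: [0.8, -2.9, -2.3]
finger_gap: 16.1
finger_force: 25.0
[-0.55105745 -0.12898303  0.05000297]
```

Falling freely (z is 186.9, which is 1.6 mm below the rest height). Continuing down.

```bash
python3 -m creep '[[-1,[0,0,0.1],0],[-1,[0,0,0.2],0],[-1,[0,0,0.3],0],[-1,[0,0,0.4],0],[-1,[0,0,0.4],0]]'; python3 -m creep '[[-1,[0.02,0,0.1],0],[-1,[0,0,0.2],0],[-1,[0,0,0.3],0],[-1,[0,0,0.4],0],[-1,[0,0,0.4],0]]'
```

```text
clock: 12.6
eef_pos: [531.6, -291.5, 182.9]
eef_rot: [-3.142, 0.0, 1.983]
wrist_force: [1.2, -2.2, -2.3]
finger_gap: 15.7
finger_force: 25.0
clock: 13.1
eef_pos: [531.6, -291.5, 178.9]
eef_rot: [-3.142, -0.0, 1.983]
wrist_force: [2.3, -3.6, -0.8]
finger_gap: 15.9
finger_force: 25.0
```

```bash
python3 -m creep '[[-1,[0,0,0.1],0],[-1,[0,0,0.2],0],[-1,[0,0,0.3],0],[-1,[0,0,0.3],0]]'; python3 -m creep '[[-1,[0,0,0.05],0],[-1,[0,0,0.1],0],[-1,[0,0,0.1],0]]';python3 -m creep '[[-1,[0,0,0.05],0],[-1,[0,0,0.1],0],[-1,[0,0,0.1],0]]'
```

```text
clock: 13.5
eef_pos: [531.6, -291.5, 175.9]
eef_rot: [-3.142, -0.0, 1.983]
wrist_force: [1.2, -3.8, -2.5]
finger_gap: 15.8
finger_force: 25.0
clock: 13.8
eef_pos: [531.6, -291.5, 175.0]
eef_rot: [3.142, 0.0, 1.983]
wrist_force: [1.1, -3.1, -0.7]
finger_gap: 16.0
finger_force: 25.0
clock: 14.1
eef_pos: [531.6, -291.5, 175.0]
eef_rot: [3.141, 0.001, 1.983]
wrist_force: [0.2, -2.2, 7.9]
finger_gap: 16.2
finger_force: 25.0
```

Seated: z has stopped at 175.0 with about 9 N of contact, 13.5 mm below the key-top rest. I release and go up.

```bash
python3 -m creep '[[-0.8,[0,0,-0.03],0],[-0.5,[0,0,-0.05],0],[-0.2,[0,0,-0.05],0],[0,[0,0,-0.05],0],[0,[0,0,-0.05],0],[0,[0,0,-0.05],0],[0,[0,0,-0.05],0]]'; python3 -m creep '[[0,[0,0,-1],0],[0,[0,0,-2.5],0],[0,[0,0,-5],0],[0,[0,0,-8],0],[0,[0,0,-11],0],[0,[0,0,-13],0],[0,[0,0,-14],0],[0,[0,0,-14],0],[0,[0,0,-14],0]]'
python3 - <<'E'
from h import *
g=cv2.imread('pics/side0.png')
s=snap('side','side4.png')[:,:,::-1]
cv2.imwrite('pics/c4.png',cv2.resize(s[70:170,260:385],(750,600),interpolation=cv2.INTER_CUBIC))
E
```

```text
clock: 14.8
eef_pos: [531.5, -291.4, 174.5]
eef_rot: [-3.141, -0.0, 1.983]
wrist_force: [-0.2, 0.4, 0.7]
finger_gap: 46.8
finger_force: 0.0
clock: 15.7
eef_pos: [531.4, -291.4, 313.6]
eef_rot: [-3.141, -0.001, 1.983]
wrist_force: [-0.4, -0.3, -0.5]
finger_gap: 47.1
finger_force: 0.0
```

View pics/c4.png

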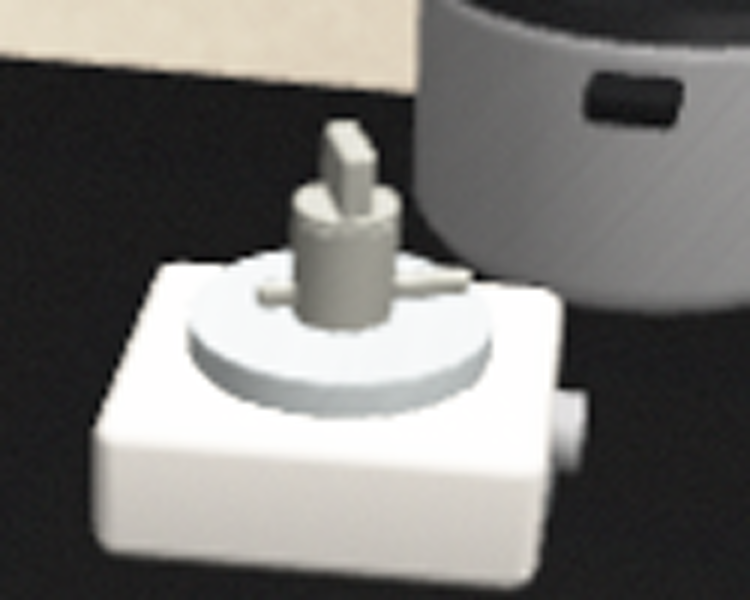

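The tool stands upright and flat on the platform (hub bottom at crop (345,325)), released, and the gripper is clear.

```bash
python3 -c "
from cell import manip
print(manip.sign_off())"
```

```text
the job is handed in; nothing more can be done
None
```

The dough tool is keyed onto the drive shaft, flat on the base and released, and the job is handed in at about 16 s; the highest vertical contact force I read was about 10 N, and I got no verdict back.

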